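# Re-run a rejected flanged sleeve on the spin checker

## Task

Take the flanged aluminium sleeve and lower it, without dropping it, onto the two locating pegs of the spin checker so that its flange lies flat on the base, and let go. Only then turn the key on the sloping console clockwise to its start stop, hold it there for about a second, and let it spring back to run, leaving the sleeve seated. Do not disturb the other parts on the bench.

Things in the scene. Friction and masses are not known exactly. Their poses are not given: they have to be found in the camera images.
- sleeve_centre (a point): Loose flanged aluminium sleeve, 0.25 to 0.5 kg: flat flange 130 x 80 x 12 mm, round cup of 50 mm outer diameter rising from its middle to 82 mm above the underside. Point on the cup's axis, 41 mm above the underside; x along the 130 mm length, z up. Two 16 mm holes through the flange at x = +-45 mm; either way round fits. Grip the cup, fingers best closing along x.
- checker_top (a point): Fixed spin checker base, left or right of the robot: low grey block 170 x 110 mm, flat steel top 50 mm above the bench. Point at the centre of the top; x along the 170 mm, z up. Two upright 12 mm pegs with tapered tips at x = +-45 mm rise 22 mm above the top. Seated, the sleeve's flange lies flat on the top, both pegs through its holes.
- console: Fixed grey console, left or right; 212 x 150 mm panel sloping up away from the robot at 30 degrees. Origin on the bench under where the key axis meets the panel (85 mm up); x to the high end, z up. A 12 mm guard bow, 145 mm wide in y, crosses above: bar 23 mm beyond the origin in x, 289 mm up, legs square to the panel 122 mm up the slope. It bars an upright tool; come in square to the panel.
- key_grip (a point): Black paddle-shaped key head, 64 mm long, 12 mm thick, 30 to 68 mm out from the panel, over a 38 mm wide lock barrel 23 mm high. Point on the turning axis in the paddle, 50 mm out from the panel. z out of the panel along the axis (30 degrees from vertical, leaning to the robot), y along the 64 mm, x across the 12 mm; at rest x points up the slope. The frame turns with the key.
- key (a joint): Turn of the key, rad: 0 = run, where its spring rests it on a stop; grows clockwise seen facing the panel (negative about key_grip z) to the start stop at 1.0. Needs about 0.16 N m at start; springs back to 0 by itself when freed, but fingers shut on it or in its way hold it. Fingers open 70 mm or more let it turn between them.
- race: Bystander: cracked steel race, ring 96 mm across, 22 mm high, loose; origin at the centre of its underside.
- thrust: Bystander: rusty thrust bearing, 84 mm across, 26 mm high, loose; origin at the centre of its underside.
- carrier: Bystander: orange plastic seal carrier, flanged ring 104 mm across, 26 mm high, loose; origin at the centre of its underside.
- plain_ring: Bystander: plain steel tube without flange, 48 mm across, 65 mm high, standing loose; origin at the centre of its underside.
- spanner: Bystander: steel spanner about 160 mm long, lying loose at the left side of the bench, along x.
- oil: Bystander: white oil bottle, 56 mm across, 150 mm high, standing loose at the right side; origin at the centre of its underside.
Things that resemble listed ones, but are neither listed nor needed, are in the scene too. What is shaped like the part that bears checker_top but green or red is not meant.

How it is judged:
By the outcome, as a careful person would: the job done as asked, in the order asked, and still so for the second after the job is handed in, with the robot touching nothing.
It also fails if it takes over 72 s, if anything falls off the work surface, if the arm or the gripper's body presses on something with over 40 N, if the wrist force passes 120 N, or if a joint passes its speed limit or range.

## Robot

A 6-joint arm with a two-finger parallel gripper is mounted at the origin on the work surface. World frame = base frame: x ahead of the robot, y to its left, z up, the work surface at z = 0. Lengths are in m, angles in rad, forces in N, time in s.
With the tool pointing down it reaches from about 0.35 to 0.975 m from the base axis. Payload 4.9 kg.
Tool frame: the origin (TCP) lies on the centre line of the jaws, within the pads' length; the fingertips stand 14 mm ahead of it and the grasp point (between the pads) lies 5 mm behind it (manip.nose_length is the distance from the TCP to the fingertips, in m); z points along the fingers, y is the line along which they close (so a half turn about z gives the same grasp; the last joint's range is limited). The gripper opens to 85 mm and grips with 20 to 120 N. Pads are 22 mm wide; open, the fingers measure 114 mm over their backs; the gripper's body (76 mm by 85 mm) begins 54 mm behind the grasp point. The pads swing forward as they close: fully open they stand 13 mm farther back than shut.
Start: joints at [1.213, 0.053, 1.613, -0, 1.476, -0.119], TCP at [0.148, 0.607, 0.245] pointing down, gripper open.
Joint ranges: [-3.01, 3.01], [-1.01, 2.22], [0.06, 2.58], [-1.02, 4.17], [0.09, 2.62], [-3.14, 3.14]. Speed limits (rad/s): [2.57, 2.57, 3.14, 3.14, 3.14, 3.14].

## Interface

Orientations are given as a unit quaternion [w, x, y, z].
In Python, from plant import manip, imaging gives the robot as it stands.
- The arm moves only by the tool play_rows, never from a script. Its argument "commands" is a list of rows, each a list of 6 numbers: the shift along the tool's x, y, z in mm, then the turn, a rotation vector about the tool's x, y, z in degrees. A call has 1 to 5 rows; each row shifts and turns the commanded pose from where the row before left it, along the tool's axes as they then stand; what a row does not reach is not made up. A row lasts 1/12 s, in which the tool goes at most 41.7 mm and 7.16 degrees, less where a joint would pass 70% of its speed; a pose out of reach is approached as far as the arm can. A call is refused whole if a number of a shift passes 41.7 or a number of a turn 7.16, either way. A call with a gripper value outside its range is refused whole. "hand" is the finger opening in mm, from 0 to 85.4, set as the call begins (left out, the last holds). The fingers move at their own pace and stop on an object; the grip force is fixed at half the most. Time passes only in rows, so rows that do not move let the fingers close. It gives the time, the measured TCP pose, the force, the opening and the grip force at its end, in the units of the state.
- manip.state(): the state, without advancing time (a new reading comes with each control period).
- imaging.grab_frame(name): name is "side" or "top"; returns a dict with "image" (420x560x3 uint8, red, green, blue), "fx", "fy", "cx", "cy" (pixels), "k1" (the pictures are not rectified: a ray, as slopes to the right and down, at radius r is drawn at 1 + k1 r^2 times it, then the intrinsics apply), "R" (3x3) and "t" (3): a world point X has camera coordinates R X + t. Camera axes: x right, y down, z forward; pixel columns grow to the right and rows downward; lengths in m; the calibration is good to about 2 mm. A picture is of the moment at which its call begins. There is no depth.
- manip.job_done(): hands the job in; it is judged then, once.
The state is a dict: "time": time; "joint_pos": joint angles; "joint_vel": joint speeds; "joint_efforts": joint torques, N m; "tool_pos": TCP position; "tool_rot": TCP orientation; "contact_force": force on the tool from outside, world axes, zero at the start; "ft_torque": the same for the moment, N m; "gripper_width": opening from 0.0 (shut) to 1.0 (fully open); "grasp_force": force on a finger pad.
Only numpy, scipy, OpenCV 4.12 (cv2) and the standard library are available. Lean on these libraries where they do the work, as an engineer would, in place of code of your own. Each camera call takes 0.05 s, during which the arm holds its last target. There are 200 camera calls.

## Working session

There is one attempt and no reset: what is moved stays moved. The work goes in short steps, Python scripts to look and compute and a tool call to move; the robot and the scene stay as the last step left them, time stands still between calls to the robot, and variables do not carry over. Pictures are saved under pics/ and viewed, at most 11 in all, crops included, and the job is handed in when it is done.

Besides the shell and the picture viewer there is one more tool, called as name(argument=value, ...) on one line, values as JSON. play_rows: Moves the arm, as the interface text tells. Its arguments: {"type":"object","properties":{"commands":{"type":"array","items":{"type":"array","items":{"type":"number"}}},"hand":{"type":"number"}},"required":["commands"]}

```bash
mkdir -p pics; ls; cat > h.py <<'E'
import numpy as np, cv2, json
from plant import manip, imaging
def grab(n,save=None):
    f=imaging.grab_frame(n); f={k:np.array(v) if k in('R','t','image') else v for k,v in f.items()}
    if save: cv2.imwrite(save,f['image'][...,::-1])
    return f
def ray(f,px):
    K=np.array([[f['fx'],0,f['cx']],[0,f['fy'],f['cy']],[0,0,1.]])
    u=cv2.undistortPoints(np.array(px,float).reshape(-1,1,2),K,np.array([f['k1'],0,0,0.]))[:,0]
    d=np.c_[u,np.ones(len(u))]@f['R']; return -f['R'].T@f['t'],d
def plane(f,px,z):
    o,d=ray(f,px); return o+d*((z-o[2])/d[:,2])[:,None]
def proj(f,X):
    c=np.atleast_2d(X)@f['R'].T+f['t']; u=c[:,:2]/c[:,2:]; r=(u**2).sum(1)[:,None]; u=u*(1+f['k1']*r)
    return u*[f['fx'],f['fy']]+[f['cx'],f['cy']]
def tri(f1,p1,f2,p2):
    o1,d1=ray(f1,[p1]);o2,d2=ray(f2,[p2]);A=np.c_[d1[0],-d2[0]];s=np.linalg.lstsq(A,o2-o1,rcond=None)[0]
    a=o1+d1[0]*s[0];b=o2+d2[0]*s[1];return (a+b)/2,np.linalg.norm(a-b)
E
python3 - <<'E'
from h import *
for n in('side','top'):
    f=grab(n,f'pics/{n}0.png'); print(n,f['fx'],f['k1'],-f['R'].T@f['t'],f['R'].round(3).tolist())
s=manip.state();print(s)
E
```

```text
pics
side 414.31382082211763 -0.0807045230099617 [0.15862927 1.16159377 0.8243099 ] [[-0.969, -0.245, 0.018], [-0.139, 0.489, -0.861], [0.202, -0.837, -0.508]]
top 459.1192457864758 -0.12726779298505383 [ 0.30779482 -0.01976406  1.43898783] [[0.001, -1.0, -0.011], [-0.994, 0.0, -0.113], [0.113, 0.011, -0.994]]
{'time': 0.1, 'joint_pos': array([ 1.21300158e+00,  5.33176085e-02,  1.61421643e+00,  5.82528768e-05,
        1.47600071e+00, -1.18977476e-01]), 'joint_vel': array([ 0.00016156, -0.00143648, -0.001366  ,  0.0011617 , -0.00097546,
        0.00063445]), 'joint_efforts': array([-1.44670885e-03, -3.94904387e+01, -3.71362674e+01, -2.45443134e-04,
        3.96586998e-03, -3.25968799e-07]), 'tool_pos': array([0.1476191 , 0.60673968, 0.24413366]), 'tool_rot': array([-2.57470647e-04,  1.19127782e-01,  9.92878456e-01, -9.36738651e-04]), 'contact_force': array([-0.6769308 , -0.09527509, -0.66280428]), 'ft_torque': array([-0.02952179, -0.005872  ,  0.03530685]), 'grasp_force': 0.0, 'gripper_width': 0.9961417427964763}
```

View pics/side0.png

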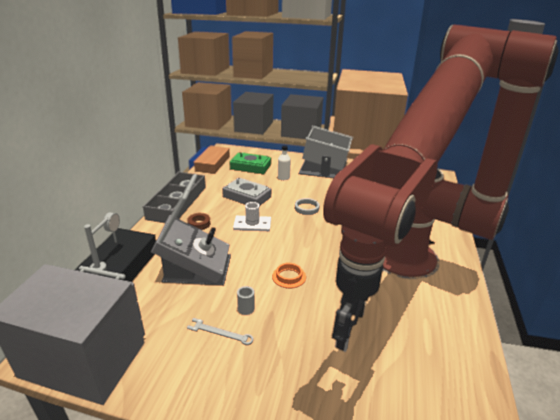

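View pics/top0.png

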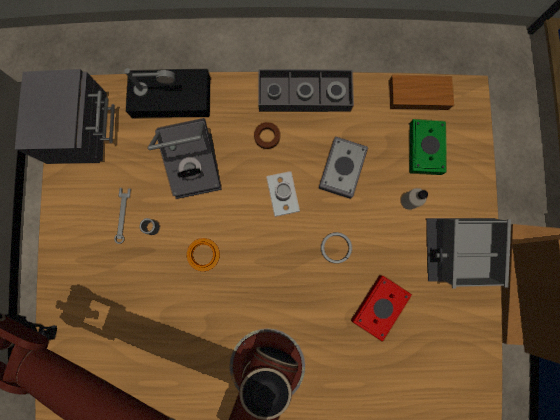

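Top view: the white flanged sleeve is at (283,192), with candidates in the tray at (274,90), (305,90) and (336,90) and the plain tube at (150,227). The grey checker is at (344,167); its red and green look-alikes are at (381,308) and (429,146). The keyed console with bow is at (190,160), and the box at (470,252) has no key. I choose the sleeve at (283,192), the grey checker and the left console, and check them in a close crop.

```bash
python3 - <<'E'
from h import *
t=grab('top');s=grab('side')
cv2.imwrite('pics/t_raw.png',t['image'][...,::-1]);cv2.imwrite('pics/s_raw.png',s['image'][...,::-1])
a=cv2.resize(t['image'][110:225,140:380,::-1],None,fx=3.2,fy=3.2,interpolation=cv2.INTER_CUBIC)
cv2.imwrite('pics/tc.png',a)
b=cv2.resize(s['image'][165:290,150:330,::-1],None,fx=4.4,fy=4.4,interpolation=cv2.INTER_CUBIC)
cv2.imwrite('pics/sc.png',b)
E
```

```text
(no output)
```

View pics/tc.png

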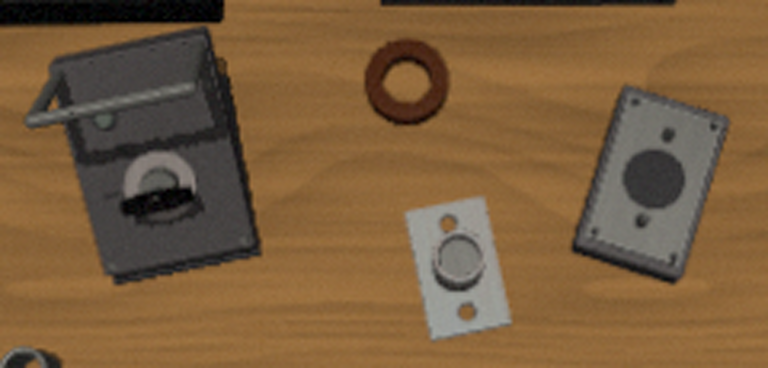

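View pics/sc.png

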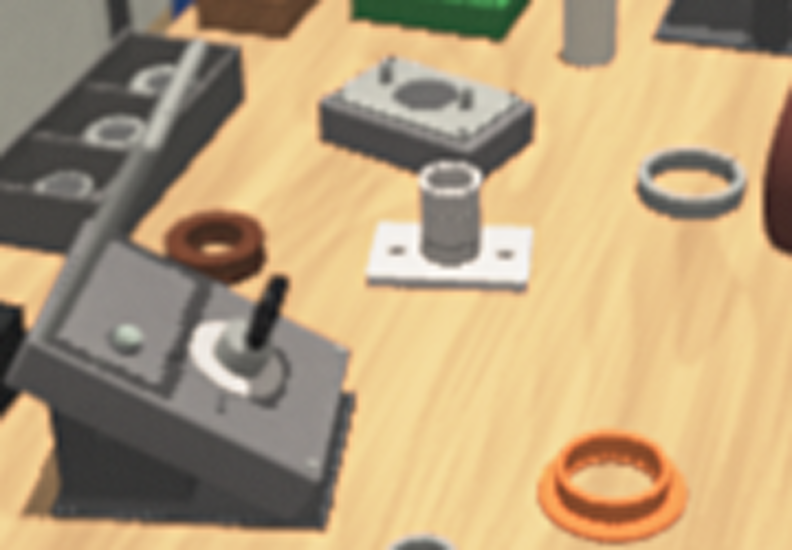

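Crops confirm the choice: sleeve cup at about top (284,190), with holes at (280,180) and (286,207). The checker's two pegs are at about (349,152) and (341,179), and the key paddle is at about (189,173). Now I measure.

```bash
cat > meas.py <<'E'
from h import *
def rect(f,seed_box,z,lo,hi,smax):
    hsv=cv2.cvtColor(f['image'],cv2.COLOR_RGB2HSV)
    m=((hsv[...,1]<smax)&(hsv[...,2]>=lo)&(hsv[...,2]<=hi)).astype(np.uint8)
    x0,y0,x1,y1=seed_box; q=np.zeros_like(m); q[y0:y1,x0:x1]=m[y0:y1,x0:x1]
    cs,_=cv2.findContours(q,cv2.RETR_EXTERNAL,cv2.CHAIN_APPROX_NONE)
    c=max(cs,key=cv2.contourArea)[:,0]
    P=plane(f,c,z)[:,:2]
    r=cv2.minAreaRect((P*1000).astype(np.float32)); return r,c,P
E
python3 - <<'E'
from meas import *
t=grab('top');s=grab('side')
hsv=cv2.cvtColor(t['image'],cv2.COLOR_RGB2HSV)
print('hsv flange',hsv[200,292],'cktop',hsv[180,332],'wood',hsv[210,310],'ckside',hsv[194,335])
for lo in (90,110):
  r,c,P=rect(t,(262,165,305,222),.012,lo,255,80); print('sleeve',lo,r,c.min(0),c.max(0))
  r,c,P=rect(t,(315,130,372,202),.05,lo-20,255,80); print('checker',lo,r,c.min(0),c.max(0))
k=lambda p:(np.array(p)/3.2+[140,110]-0.5+0.16)
print('holes',plane(t,[k((448,223)),k((467,311))],.008))
print('cuptop',plane(t,[k((460,254))],.082))
print('pegs tip',plane(t,[k((668,133)),k((641,222))],.066))
ks=lambda p:(np.array(p)/4.4+[150,165]-.4)
print('side holes',plane(s,[ks((397,250)),ks((507,254))],.012))
print('side pegtips',plane(s,[ks((387,62)),ks((466,92))],.072))
print('side cuptop',plane(s,[ks((451,178))],.082))
# paddle tri
print('key',tri(t,k((157,203)),s,ks((266,312))))
print('led',tri(t,k((104,120)),s,ks((127,337))))
print('bowR',tri(t,k((192,88)),s,ks((203,45))),'bowL',tri(t,k((33,122)),s,ks((30,345))))
for n,p in (('plain',(150,227)),('thrust',(267,135)),('race',(336,247)),('carrier',(203,254))): print(n,plane(t,[p],.03)[0].round(3))
E
```

```text
hsv flange [ 23  15 154] cktop [ 23  18 126] wood [ 16 150 133] ckside [ 15 143 109]
sleeve 90 ((533.9190673828125, -45.851898193359375), (130.98056030273438, 81.21063232421875), 11.47399616241455) [267 171] [299 216]
checker 90 ((613.773681640625, -234.69815063476562), (107.01679992675781, 165.12835693359375), 72.23080444335938) [320 137] [367 196]
sleeve 110 ((533.9190673828125, -45.851898193359375), (130.98056030273438, 81.21063232421875), 11.47399616241455) [267 171] [299 216]
checker 110 ((614.839111328125, -235.47882080078125), (100.03118133544922, 161.65623474121094), 71.3952407836914) [321 139] [365 194]
holes [[ 0.57947319 -0.03682017  0.008     ]
 [ 0.49169628 -0.05531579  0.008     ]]
cuptop [[ 0.53594763 -0.0471069   0.082     ]]
pegs tip [[ 0.65647288 -0.24748888  0.066     ]
 [ 0.56955027 -0.21967062  0.066     ]]
side holes [[ 0.58072981 -0.03918907  0.012     ]
 [ 0.49174614 -0.0579687   0.012     ]]
side pegtips [[ 0.65924971 -0.25104159  0.072     ]
 [ 0.57295974 -0.21429472  0.072     ]]
side cuptop [[ 0.53655784 -0.04970164  0.082     ]]
key (array([0.57783379, 0.23070116, 0.12878893]), np.float64(0.004149452958835706))
led (array([0.65565493, 0.28215883, 0.12844803]), np.float64(0.0028686286374888844))
bowR (array([0.63675921, 0.17284473, 0.29258231]), np.float64(7.482470079808227e-05)) bowL (array([0.66515748, 0.34805883, 0.15997813]), np.float64(0.04175972211364744))
plain [0.426 0.367 0.03 ]
thrust [0.718 0.003 0.03 ]
race [ 0.365 -0.209  0.03 ]
carrier [0.343 0.199 0.03 ]
```

```bash
cat >> h.py <<'E'
from scipy.spatial.transform import Rotation as Ro
def Rdown(h,tilt=0,hy=None):
    "tool y heading h (deg), tool pointing down"
    y=np.array([np.cos(np.radians(h)),np.sin(np.radians(h)),0]);z=np.array([0,0,-1.]);return np.c_[np.cross(y,z),y,z]
def plan(pos,R,say=1):
    s=manip.state();q=s['tool_rot'];C=Ro.from_quat([q[1],q[2],q[3],q[0]]).as_matrix()
    d=C.T@(np.array(pos)-s['tool_pos'])*1000; r=Ro.from_matrix(C.T@R).as_rotvec(degrees=True)
    d2=R.T@(np.array(pos)-s['tool_pos'])*1000
    print('t',round(s['time'],2),'pos',s['tool_pos'].round(4),'| shift mm',d.round(1),'| turn',r.round(2),'| shift if turned first',d2.round(1),'| F',s['contact_force'].round(1),'w',round(s['gripper_width'],3),'g',round(s['grasp_force'],1))
E
python3 -c "
from h import *
plan([.5355,-.0475,.2],Rdown(11.7))"
```

```text
t 0.3 pos [0.1478 0.6071 0.2449] | shift mm [-531.6 -544.2   45.2] | turn [-4.000e-02  2.000e-02  6.462e+01] | shift if turned first [-719.6  246.9   44.9] | F [0.6 0.1 0.4] w 0.997 g 0.0
```

play_rows(commands=[[-26.5,-27.2,0,0,0,0],[-26.5,-27.2,0,0,0,0],[-26.5,-27.2,0,0,0,0],[-26.5,-27.2,0,0,0,0],[-26.5,-27.2,0,0,0,0]], hand=85)

```text
time: 0.72
tool_pos: [0.2448, 0.4423, 0.2452]
tool_rot: [0.0, 0.119, 0.993, 0.0]
contact_force: [-0.3, -0.6, 1.1]
gripper_width: 0.998
grasp_force: 0.0
```

play_rows(commands=[[-26.5,-27.2,0,0,0,0],[-26.5,-27.2,0,0,0,0],[-26.5,-27.2,0,0,0,0],[-26.5,-27.2,0,0,0,0],[-26.5,-27.2,0,0,0,0]])

```text
time: 1.13
tool_pos: [0.3414, 0.2787, 0.2455]
tool_rot: [0.0, 0.119, 0.993, 0.0]
contact_force: [0.4, 0.7, 0.2]
gripper_width: 1.002
grasp_force: 0.0
```

play_rows(commands=[[-26.5,-27.2,0,0,0,0],[-26.5,-27.2,0,0,0,0],[-26.5,-27.2,0,0,0,0],[-26.5,-27.2,0,0,0,0],[-26.5,-27.2,0,0,0,0]])

```text
time: 1.55
tool_pos: [0.4381, 0.115, 0.2456]
tool_rot: [0.0, 0.119, 0.993, 0.0]
contact_force: [0.5, -0.2, -0.2]
gripper_width: 0.992
grasp_force: 0.0
```

play_rows(commands=[[-26.5,-27.2,0,0,0,0],[-26.5,-27.2,0,0,0,0],[-26.5,-27.2,0,0,0,0],[-26.5,-27.2,0,0,0,0],[-26.5,-27.2,0,0,0,0]])

```text
time: 1.97
tool_pos: [0.5347, -0.0486, 0.2454]
tool_rot: [0.0, 0.119, 0.993, 0.0]
contact_force: [1.1, 0.5, 1.3]
gripper_width: 0.997
grasp_force: 0.0
```

play_rows(commands=[[0,0,0,0,0,6.5],[0,0,0,0,0,6.5],[0,0,0,0,0,6.5],[0,0,0,0,0,6.5],[0,0,0,0,0,6.5]])

```text
time: 2.38
tool_pos: [0.5341, -0.0469, 0.2452]
tool_rot: [-0.0, 0.395, 0.919, -0.0]
contact_force: [1.0, -0.1, 0.1]
gripper_width: 0.997
grasp_force: 0.0
```

play_rows(commands=[[0,0,0,0,0,6.5],[0,0,0,0,0,6.5],[0,0,0,0,0,6.5],[0,0,0,0,0,6.5],[0,0,0,0,0,6.1]])

```text
time: 2.8
tool_pos: [0.5341, -0.0467, 0.2453]
tool_rot: [-0.0, 0.633, 0.774, -0.0]
contact_force: [-0.5, -0.3, 0.0]
gripper_width: 0.993
grasp_force: 0.0
```

```bash
python3 -c "
from h import *
plan([.5355,-.0475,.2],Rdown(11.7))"
```

```text
t 2.8 pos [ 0.5341 -0.0467  0.2453] | shift mm [-1.1  1.2 45.3] | turn [-0.   0.  -0.3] | shift if turned first [-1.1  1.2 45.3] | F [-0.5 -0.3  0. ] w 0.993 g 0.0
```

play_rows(commands=[[-1,1,30,0,0,0],[0,0,30,0,0,0],[0,0,30,0,0,0],[0,0,25,0,0,0],[0,0,20,0,0,0]])

```text
time: 3.22
tool_pos: [0.5341, -0.0472, 0.1078]
tool_rot: [-0.001, 0.631, 0.776, -0.001]
contact_force: [-0.7, -0.6, -0.3]
gripper_width: 0.995
grasp_force: 0.0
```

play_rows(commands=[[0,0,15,0,0,0],[0,0,15,0,0,0],[0,0,15,0,0,0],[0,0,15,0,0,0],[0,0,0,0,0,0]])

```text
time: 3.63
tool_pos: [0.5328, -0.0469, 0.0469]
tool_rot: [-0.003, 0.631, 0.776, -0.001]
contact_force: [-0.4, -0.7, -0.1]
gripper_width: 0.997
grasp_force: 0.0
```

play_rows(commands=[[0,0,0,0,0,0],[0,0,0,0,0,0],[0,0,0,0,0,0],[0,0,0,0,0,0],[0,0,0,0,0,0]], hand=40)

```text
time: 4.05
tool_pos: [0.5367, -0.0477, 0.052]
tool_rot: [0.002, 0.631, 0.776, 0.001]
contact_force: [1.8, -0.5, 2.9]
gripper_width: 0.563
grasp_force: 63.5
```

play_rows(commands=[[0,0,0,0,0,0],[0,0,0,0,0,0],[0,0,0,0,0,0]])

```text
time: 4.3
tool_pos: [0.5367, -0.0477, 0.052]
tool_rot: [0.001, 0.631, 0.776, 0.001]
contact_force: [2.4, 0.5, 7.1]
gripper_width: 0.565
grasp_force: 63.9
```

```bash
python3 -c "
from meas import *
plan([.5355,-.0475,.2],Rdown(11.7))
t=grab('top','pics/t1.png');s=grab('side','pics/s1.png')
a=cv2.resize(t['image'][150:230,240:330,::-1],None,fx=4.4,fy=4.4);b=cv2.resize(s['image'][150:230,200:290,::-1],None,fx=4.4,fy=4.4)
cv2.imwrite('pics/g1.png',np.hstack([a,b]))"
```

```text
t 4.3 pos [ 0.5367 -0.0477  0.052 ] | shift mm [   0.3   -0.7 -148. ] | turn [0.17 0.07 0.02] | shift if turned first [   0.5   -1.2 -148. ] | F [2.4 0.5 7.1] w 0.565 g 63.9
```

View pics/g1.png

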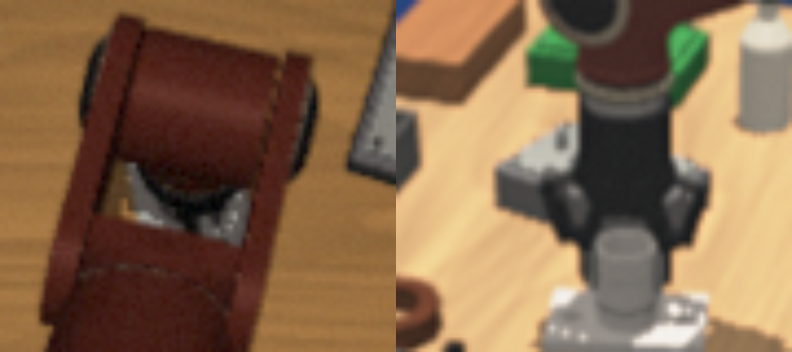

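The picture shows the cup between the fingers, side crop (625,270), with the flange below. The opening and grip force fit a 50 mm cup. Lifting.

play_rows(commands=[[0,0,-8,0,0,0],[0,0,-20,0,0,0],[0,0,-30,0,0,0],[0,0,-30,0,0,0],[0,0,-20,0,0,0]])

```text
time: 4.82
tool_pos: [0.5348, -0.0474, 0.1599]
tool_rot: [-0.0, 0.631, 0.776, -0.0]
contact_force: [0.7, -1.2, -3.9]
gripper_width: 0.563
grasp_force: 63.3
```

play_rows(commands=[[0,0,-5,0,0,0],[0,0,0,0,0,0]])

```text
time: 4.98
tool_pos: [0.5356, -0.0475, 0.1644]
tool_rot: [0.001, 0.631, 0.776, 0.0]
contact_force: [0.2, 0.3, -3.6]
gripper_width: 0.565
grasp_force: 63.4
```

```bash
python3 -c "
from h import *
plan([.6135,-.2335,.165],Rdown(-17.9))"
```

```text
t 4.98 pos [ 0.5356 -0.0475  0.1644] | shift mm [-197.9   38.5   -0.4] | turn [1.000e-01 2.000e-02 2.962e+01] | shift if turned first [-153.   131.3   -0.6] | F [ 0.2  0.3 -3.6] w 0.565 g 63.4
```

play_rows(commands=[[0,0,0,0,0,6],[0,0,0,0,0,6],[0,0,0,0,0,6],[0,0,0,0,0,6],[0,0,0,0,0,5.6]])

```text
time: 5.4
tool_pos: [0.5331, -0.047, 0.1595]
tool_rot: [-0.002, 0.81, 0.587, -0.002]
contact_force: [-0.3, 0.6, -3.7]
gripper_width: 0.565
grasp_force: 63.2
```

play_rows(commands=[[-10,9,0,0,0,0],[-18,15,0,0,0,0],[-18,15,0,0,0,0],[-18,15,0,0,0,0],[-18,15,0,0,0,0]])

```text
time: 5.82
tool_pos: [0.5748, -0.1479, 0.1604]
tool_rot: [-0.002, 0.808, 0.589, -0.001]
contact_force: [-0.4, 0.3, -4.1]
gripper_width: 0.559
grasp_force: 63.2
```

play_rows(commands=[[-18,15,0,0,0,0],[-18,15,0,0,0,0],[-18,15,0,0,0,0],[-12,12,0,0,0,0],[-5,5,0,0,0,0]])

```text
time: 6.23
tool_pos: [0.6123, -0.2357, 0.1604]
tool_rot: [-0.001, 0.809, 0.588, -0.001]
contact_force: [-0.6, 0.5, -4.5]
gripper_width: 0.562
grasp_force: 63.4
```

play_rows(commands=[[0,0,0,0,0,0],[0,0,0,0,0,0],[0,0,0,0,0,0]])

```text
time: 6.48
tool_pos: [0.6122, -0.2323, 0.1621]
tool_rot: [-0.001, 0.808, 0.589, -0.0]
contact_force: [0.6, 0.7, -3.0]
gripper_width: 0.559
grasp_force: 63.4
```

```bash
python3 -c "
from meas import *
plan([.6135,-.2335,.165],Rdown(-17.9))
t=grab('top','pics/t2.png');s=grab('side','pics/s2.png')
a=cv2.resize(t['image'][125:215,300:390,::-1],None,fx=4.4,fy=4.4);b=cv2.resize(s['image'][130:220,200:290,::-1],None,fx=4.4,fy=4.4)
cv2.imwrite('pics/g2.png',np.hstack([a,b]))"
```

```text
t 6.48 pos [ 0.6122 -0.2323  0.1621] | shift mm [-0.8  1.6 -2.9] | turn [-0.13 -0.04  0.08] | shift if turned first [-0.8  1.6 -2.9] | F [ 0.6  0.7 -3. ] w 0.559 g 63.4
```

View pics/g2.png

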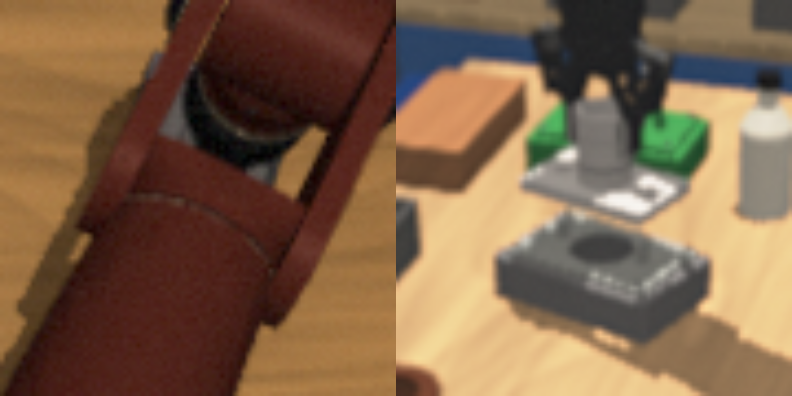

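The picture shows the sleeve hanging level over the checker (flange front corner at side crop (640,215), plate below it), already nearly aligned. I take one finer measurement of the checker and the flange in both views.

```bash
python3 - <<'E'
from meas import *
t=grab('top');s=grab('side')
t['image']=cv2.imread('pics/t_raw.png')[...,::-1].copy();s['image']=cv2.imread('pics/s_raw.png')[...,::-1].copy()
for lo in (80,100): print('top ck',lo,rect(t,(315,130,372,202),.05,lo,255,80)[0])
for lo in (100,120,140):
  print('side ck',lo,rect(s,(215,172,275,206),.05,lo,255,80)[0])
for lo in (140,160,180): print('side sleeve',lo,rect(s,(228,205,276,232),.012,lo,255,60)[0])
a=cv2.resize(s['image'][170:206,215:278,::-1],None,fx=10,fy=10,interpolation=cv2.INTER_CUBIC)
b=cv2.resize(t['image'][134:200,316:372,::-1],None,fx=4.5,fy=4.5,interpolation=cv2.INTER_CUBIC)
c=np.zeros((600,630,3),np.uint8);c[:360]=a;c[360:600,:252]=b[:240]
s2=cv2.imread('pics/s2.png');d=cv2.resize(s2[158:182,225:262],None,fx=10,fy=10,interpolation=cv2.INTER_CUBIC);c[360:600,256:626]=d
cv2.imwrite('pics/pegs.png',c)
E
```

```text
top ck 80 ((613.9110107421875, -235.24972534179688), (105.89669036865234, 164.6212158203125), 72.16175079345703)
top ck 100 ((615.6109619140625, -235.1707000732422), (97.07188415527344, 147.95433044433594), 72.35486602783203)
side ck 100 ((613.4310913085938, -227.35455322265625), (118.7873306274414, 172.89891052246094), 72.06216430664062)
side ck 120 ((614.2478637695312, -229.88311767578125), (114.44326782226562, 169.75782775878906), 71.99076843261719)
side ck 140 ((613.8825073242188, -232.51214599609375), (108.77210998535156, 168.38430786132812), 71.10382080078125)
side sleeve 140 ((536.5914916992188, -45.675201416015625), (132.18218994140625, 96.57835388183594), 11.623608589172363)
side sleeve 160 ((537.2791137695312, -48.71500778198242), (132.20904541015625, 86.83890533447266), 11.788163185119629)
side sleeve 180 ((537.2783813476562, -49.44676971435547), (132.143310546875, 86.05974578857422), 11.396231651306152)
```

View pics/pegs.png

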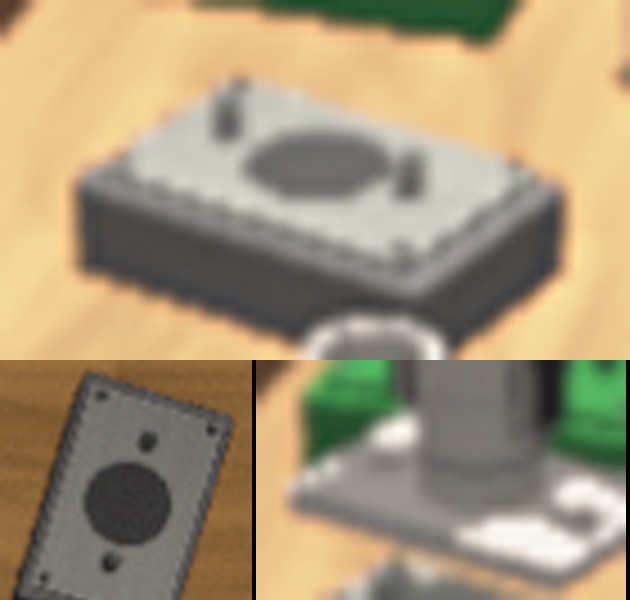

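```bash
python3 - <<'E'
from meas import *
t=grab('top');s=grab('side')
t['image']=cv2.imread('pics/t_raw.png')[...,::-1].copy();s['image']=cv2.imread('pics/s_raw.png')[...,::-1].copy()
def blob(f,c,z,th,r=14):
    g=cv2.cvtColor(f['image'],cv2.COLOR_RGB2GRAY); m=(g<th).astype(np.uint8)
    n,l,st,ce=cv2.connectedComponentsWithStats(m,connectivity=4); i=l[c[1],c[0]]; return st[i][2:],ce[i],plane(f,[ce[i]],z)[0].round(4)
for th in(85,95): print('top disc',blob(t,(344,166),.05,th))
for th in(120,135): print('side disc',blob(s,(247,186),.05,th))
k=lambda p:np.array(p)/10+[214.55,169.55]
print('side peg tips',plane(s,[k((227,97)),k((408,154))],.070), 'base',plane(s,[k((227,136)),k((408,193))],.05))
kt=lambda p:np.array(p)/4.5+[315.6,133.6]-np.array([0,360])/4.5
print('top pegs mid',plane(t,[kt((148,441)),kt((110,562))],.061))
E
```

```text
top disc (array([ 19,  18, 278], dtype=int32), array([343.91007194, 165.39928058]), array([ 0.6155, -0.2351,  0.05  ]))
top disc (array([ 20,  19, 295], dtype=int32), array([343.8       , 165.41355932]), array([ 0.6154, -0.2347,  0.05  ]))
side disc (array([14,  5, 55], dtype=int32), array([246.41818182, 186.03636364]), array([ 0.6188, -0.2401,  0.05  ]))
side disc (array([14,  6, 67], dtype=int32), array([246.44776119, 186.34328358]), array([ 0.6179, -0.2376,  0.05  ]))
side peg tips [[ 0.66015143 -0.24971576  0.07      ]
 [ 0.57600905 -0.22231304  0.07      ]] base [[ 0.66216268 -0.25386807  0.05      ]
 [ 0.57755728 -0.22703146  0.05      ]]
top pegs mid [[ 0.65654899 -0.24853351  0.061     ]
 [ 0.57219933 -0.22065212  0.061     ]]
```

```bash
python3 -c "
from h import *
plan([.6165,-.236,.130],Rdown(-17.9))"
```

```text
t 6.78 pos [ 0.613  -0.2327  0.1635] | shift mm [-2.   4.4 33.5] | turn [0.01 0.   0.07] | shift if turned first [-2.   4.4 33.5] | F [-0.2 -0.3 -3.8] w 0.564 g 63.4
```

play_rows(commands=[[-2,4,4,0,0,0],[0,0,8,0,0,0],[0,0,8,0,0,0],[0,0,8,0,0,0],[0,0,4,0,0,0]])

```text
time: 7.2
tool_pos: [0.6151, -0.2359, 0.1286]
tool_rot: [-0.002, 0.808, 0.589, -0.001]
contact_force: [-1.0, -1.0, -4.1]
gripper_width: 0.56
grasp_force: 63.3
```

play_rows(commands=[[0,0,0,0,0,0],[0,0,0,0,0,0],[0,0,0,0,0,0]])

```text
time: 7.45
tool_pos: [0.6164, -0.2365, 0.1316]
tool_rot: [0.0, 0.808, 0.589, 0.0]
contact_force: [-0.6, 0.9, -3.4]
gripper_width: 0.563
grasp_force: 63.3
```

```bash
python3 -c "
from h import *
plan([.6165,-.236,.130],Rdown(-17.9))"
```

```text
t 7.45 pos [ 0.6164 -0.2365  0.1316] | shift mm [ 0.5 -0.   1.6] | turn [0.03 0.01 0.02] | shift if turned first [ 0.5 -0.   1.6] | F [-0.6  0.9 -3.4] w 0.563 g 63.3
```

Peg contact is expected at TCP z of about 0.124. Lowering in small steps and watching the force.

play_rows(commands=[[0,0,2,0,0,0],[0,0,2,0,0,0],[0,0,2,0,0,0],[0,0,2,0,0,0],[0,0,0,0,0,0]])

```text
time: 7.87
tool_pos: [0.6158, -0.2362, 0.1226]
tool_rot: [-0.0, 0.808, 0.589, -0.0]
contact_force: [-0.4, -0.8, -4.4]
gripper_width: 0.564
grasp_force: 63.3
```

play_rows(commands=[[0,0,1,0,0,0],[0,0,1,0,0,0],[0,0,0,0,0,0],[0,0,0,0,0,0]])

```text
time: 8.2
tool_pos: [0.6161, -0.2364, 0.1212]
tool_rot: [-0.0, 0.808, 0.589, -0.0]
contact_force: [-0.2, -1.2, -4.6]
gripper_width: 0.562
grasp_force: 63.3
```

play_rows(commands=[[0,0,1,0,0,0],[0,0,1,0,0,0],[0,0,0,0,0,0],[0,0,0,0,0,0]])

```text
time: 8.53
tool_pos: [0.6161, -0.2364, 0.1192]
tool_rot: [-0.0, 0.808, 0.589, -0.0]
contact_force: [-0.4, 0.2, -3.5]
gripper_width: 0.565
grasp_force: 63.3
```

play_rows(commands=[[0,0,2,0,0,0],[0,0,2,0,0,0],[0,0,0,0,0,0],[0,0,0,0,0,0]])

```text
time: 8.87
tool_pos: [0.6161, -0.2364, 0.1151]
tool_rot: [-0.0, 0.808, 0.589, -0.0]
contact_force: [0.0, -1.2, -4.0]
gripper_width: 0.561
grasp_force: 63.4
```

play_rows(commands=[[0,0,2,0,0,0],[0,0,2,0,0,0],[0,0,0,0,0,0],[0,0,0,0,0,0]])

```text
time: 9.2
tool_pos: [0.6161, -0.2364, 0.111]
tool_rot: [-0.0, 0.808, 0.589, -0.0]
contact_force: [-0.1, -0.3, -4.3]
gripper_width: 0.56
grasp_force: 63.5
```

play_rows(commands=[[0,0,2,0,0,0],[0,0,2,0,0,0],[0,0,0,0,0,0],[0,0,0,0,0,0]])

```text
time: 9.53
tool_pos: [0.6162, -0.2364, 0.1071]
tool_rot: [-0.0, 0.808, 0.589, -0.0]
contact_force: [1.2, -0.3, -4.1]
gripper_width: 0.562
grasp_force: 63.6
```

play_rows(commands=[[0,0,1,0,0,0],[0,0,1,0,0,0],[0,0,1,0,0,0],[0,0,0,0,0,0],[0,0,0,0,0,0]])

```text
time: 9.95
tool_pos: [0.6162, -0.2364, 0.1042]
tool_rot: [-0.0, 0.808, 0.589, -0.0]
contact_force: [0.9, -0.5, -3.9]
gripper_width: 0.562
grasp_force: 63.5
```

play_rows(commands=[[0,0,1,0,0,0],[0,0,0,0,0,0],[0,0,0,0,0,0]])

```text
time: 10.2
tool_pos: [0.6162, -0.2364, 0.1032]
tool_rot: [-0.0, 0.808, 0.589, 0.0]
contact_force: [1.7, -0.8, -4.1]
gripper_width: 0.563
grasp_force: 63.5
```

play_rows(commands=[[0,0,1,0,0,0],[0,0,0,0,0,0],[0,0,0,0,0,0]])

```text
time: 10.45
tool_pos: [0.6162, -0.2364, 0.1023]
tool_rot: [-0.0, 0.808, 0.589, -0.0]
contact_force: [-0.1, -0.5, -4.6]
gripper_width: 0.561
grasp_force: 63.3
```

play_rows(commands=[[0,0,1,0,0,0],[0,0,0,0,0,0],[0,0,0,0,0,0]])

```text
time: 10.7
tool_pos: [0.6163, -0.2365, 0.1022]
tool_rot: [0.0, 0.808, 0.589, 0.0]
contact_force: [-2.7, 3.0, 1.5]
gripper_width: 0.56
grasp_force: 63.8
```

play_rows(commands=[[0,0,1,0,0,0],[0,0,0,0,0,0],[0,0,0,0,0,0]])

```text
time: 10.95
tool_pos: [0.6164, -0.2365, 0.1021]
tool_rot: [0.0, 0.808, 0.589, 0.0]
contact_force: [-5.2, 1.7, 6.1]
gripper_width: 0.564
grasp_force: 64.3
```

The sleeve is on the base at the predicted height. Releasing and rising.

play_rows(commands=[[0,0,0,0,0,0],[0,0,0,0,0,0],[0,0,0,0,0,0],[0,0,0,0,0,0],[0,0,0,0,0,0]], hand=80)

```text
time: 11.37
tool_pos: [0.6162, -0.2365, 0.1001]
tool_rot: [0.0, 0.808, 0.589, 0.0]
contact_force: [-0.3, -0.6, 0.9]
gripper_width: 0.937
grasp_force: 0.0
```

play_rows(commands=[[0,0,-3,0,0,0],[0,0,-10,0,0,0],[0,0,-20,0,0,0],[0,0,-30,0,0,0],[0,0,-35,0,0,0]])

```text
time: 11.78
tool_pos: [0.615, -0.2359, 0.1978]
tool_rot: [-0.002, 0.808, 0.589, -0.001]
contact_force: [0.3, -0.9, 0.8]
gripper_width: 0.938
grasp_force: 0.0
```

play_rows(commands=[[0,0,-35,0,0,0],[0,0,-35,0,0,0],[0,0,-30,0,0,0],[0,0,-10,0,0,0],[0,0,0,0,0,0]])

```text
time: 12.2
tool_pos: [0.6176, -0.2371, 0.3142]
tool_rot: [0.004, 0.808, 0.589, 0.002]
contact_force: [0.5, -0.3, 1.3]
gripper_width: 0.935
grasp_force: 0.0
```

```bash
python3 - <<'E'
from meas import *
s=grab('side','pics/s3.png');t=grab('top','pics/t3.png')
a=cv2.resize(s['image'][155:215,205:285,::-1],None,fx=8,fy=8,interpolation=cv2.INTER_CUBIC)
cv2.imwrite('pics/seat.png',a)
# key: paddle in raw views, finer
t['image']=cv2.imread('pics/t_raw.png')[...,::-1].copy();s['image']=cv2.imread('pics/s_raw.png')[...,::-1].copy()
for f,c,n,ths in((t,(190,173),'top',(18,24,30)),(s,(210,238),'side',(30,40,50))):
    g=cv2.cvtColor(f['image'],cv2.COLOR_RGB2GRAY)
    for th in ths:
        x,y=c; w=22; m=np.zeros_like(g); m[y-w:y+w,x-w:x+w]=g[y-w:y+w,x-w:x+w]<th
        k,l,st,ce=cv2.connectedComponentsWithStats(m); i=1+np.argmax(st[1:,4]); r=cv2.minAreaRect(np.argwhere(l==i)[:,::-1].astype(np.float32)); print(n,th,st[i],ce[i].round(2),r)
E
```

```text
top 18 [178 169  22   9  94] [188.82 172.41] ((188.7538604736328, 172.43077087402344), (5.7885823249816895, 21.049388885498047), 74.74488067626953)
top 24 [178 169  23   9 110] [188.67 172.56] ((188.83847045898438, 172.40769958496094), (5.7885823249816895, 22.27726936340332), 74.74488067626953)
top 30 [178 169  24   9 124] [188.78 172.63] ((189.1459197998047, 172.49508666992188), (6.4131011962890625, 22.84667205810547), 76.75948333740234)
side 30 [207 240   3   4   8] [208.12 241.5 ] ((208.30003356933594, 241.60000610351562), (2.236067771911621, 2.683281421661377), 63.43495178222656)
side 40 [207 229   8  15  41] [210.17 236.32] ((210.3000030517578, 235.90000915527344), (3.130495071411133, 15.652474403381348), 26.56505012512207)
side 50 [207 229   8  15  50] [210.14 236.26] ((210.0775909423828, 235.8189697265625), (3.6765806674957275, 15.625468254089355), 23.198591232299805)
```

View pics/seat.png

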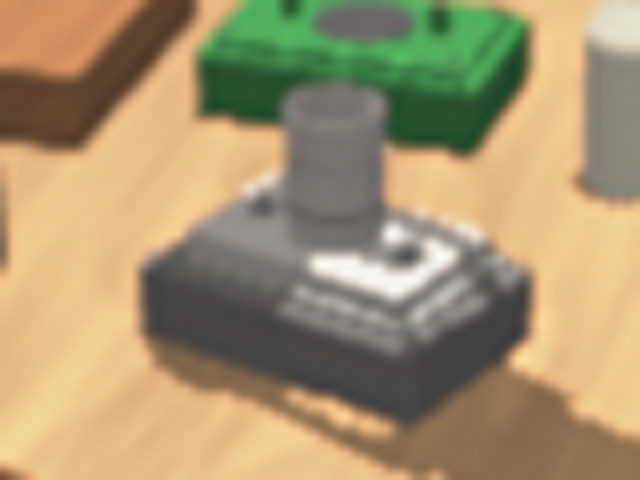

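The picture shows the flange flat on the plate, with both pegs through its holes at crop (265,205) and (405,250). The key comes next.

```bash
cat > key.py <<'E'
from h import *
t=grab('top');s=grab('side')
C,e=tri(t,(189.0,172.6),s,(210.4,236.0))
def frame(yaw):
    c,sn=np.cos(np.radians(yaw)),np.sin(np.radians(yaw)); n=np.array([-.5*c,-.5*sn,.866]); x=np.array([.866*c,.866*sn,.5]); return n,x
def target(yaw,out,C=C):
    n,x=frame(yaw); z=-n; return C+n*(out-.005-.049),np.c_[np.cross(x,z),x,z]
E
python3 - <<'E'
from key import *
print(C,e)
k=lambda p:np.array(p)/3.2+[139.66,109.66]
for n,a,b,z in(('bow',(35,122),(192,88),.289),('low edge',(113,272),(258,243),.045)):
    P=plane(t,[k(a),k(b)],z); d=P[0]-P[1]; print(n,P.round(3),np.degrees(np.arctan2(-d[0],d[1])))
for (c,h,a) in(((188.84,172.41),22.3,164.74),((189.1,172.5),22.8,166.76)):
    v=np.array([np.cos(np.radians(a)),np.sin(np.radians(a))])*h/2; P=plane(t,[c+v,c-v],.14); d=P[0]-P[1]; print('paddle yaw',np.degrees(np.arctan2(-d[0],d[1])),np.linalg.norm(d))
p,R=target(12.2,.17); print(p); plan(p,R); plan(target(12.2,.05)[0],R)
E
```

```text
[0.5785036  0.22994621 0.12672112] 0.0016544259568584828
bow [[0.611 0.302 0.289]
 [0.638 0.173 0.289]] 11.927426672027414
low edge [[0.525 0.287 0.045]
 [0.553 0.147 0.045]] 11.249564935040565
paddle yaw 15.199962983303505 0.06480097642681601
paddle yaw 13.136206957940264 0.06630132676680443
[0.52181347 0.21768937 0.22717712]
t 12.4 pos [ 0.6152 -0.236   0.3051] | shift mm [ 403.  -227.8   79.3] | turn [-29.56   7.76 -29.42] | shift if turned first [463.1 -35.   69.8] | F [ 0.8 -0.2 -1. ] w 0.94 g 0.0
t 12.4 pos [ 0.6152 -0.236   0.3051] | shift mm [ 433.  -175.4  183. ] | turn [-29.56   7.76 -29.42] | shift if turned first [463.1 -35.  189.8] | F [ 0.8 -0.2 -1. ] w 0.94 g 0.0
```

play_rows(commands=[[20,-12,0,0,0,0],[34,-19,0,0,0,0],[34,-19,0,0,0,0],[34,-19,0,0,0,0],[34,-19,0,0,0,0]], hand=85)

```text
time: 12.82
tool_pos: [0.5788, -0.0593, 0.3051]
tool_rot: [-0.002, 0.809, 0.588, -0.002]
contact_force: [0.6, 0.2, -0.2]
gripper_width: 0.996
grasp_force: 0.0
```

play_rows(commands=[[34,-19,0,0,0,0],[34,-19,0,0,0,0],[34,-19,0,0,0,0],[34,-19,0,0,0,0],[34,-19,0,0,0,0]])

```text
time: 13.23
tool_pos: [0.5405, 0.1317, 0.3055]
tool_rot: [-0.001, 0.808, 0.589, -0.002]
contact_force: [1.6, -0.1, 0.9]
gripper_width: 0.992
grasp_force: 0.0
```

play_rows(commands=[[34,-19,0,0,0,0],[30,-17,0,0,0,0],[13,-9,0,0,0,0],[0,0,0,0,0,0]])

```text
time: 13.57
tool_pos: [0.5209, 0.22, 0.3054]
tool_rot: [-0.001, 0.807, 0.591, -0.002]
contact_force: [0.5, 0.2, -0.2]
gripper_width: 0.994
grasp_force: 0.0
```

play_rows(commands=[[0,0,0,-3,0.8,-3],[0,0,0,-3,0.8,-3],[0,0,0,-3,0.8,-3],[0,0,0,-3,0.8,-3],[0,0,0,-3,0.8,-3]])

```text
time: 13.98
tool_pos: [0.5227, 0.216, 0.3061]
tool_rot: [0.085, 0.717, 0.684, 0.104]
contact_force: [-0.3, -0.5, -0.2]
gripper_width: 0.994
grasp_force: 0.0
```

play_rows(commands=[[0,0,0,-3,0.8,-3],[0,0,0,-3,0.8,-3],[0,0,0,-3,0.8,-3],[0,0,0,-3,0.8,-3],[0,0,0,-2.5,0.6,-2.5]])

```text
time: 14.4
tool_pos: [0.5224, 0.2159, 0.3057]
tool_rot: [0.165, 0.605, 0.753, 0.201]
contact_force: [0.2, 0.5, -0.6]
gripper_width: 0.99
grasp_force: 0.0
```

```bash
cat > k2.py <<'E'
import sys
from h import *
C=np.array([.5785,.2300,.1268])
import key
out=float(sys.argv[1]); plan(*key.target(12.2,out,C)); print(manip.state()['joint_pos'].round(2))
E
sed -i '/^t=grab/d;/^C,e=/d;s/C=C)/C=None)/' key.py; python3 k2.py .17; python3 k2.py .052
```

```text
t 14.4 pos [0.5224 0.2159 0.3057] | shift mm [  2.3 -39.6  67.8] | turn [0.11 0.15 0.25] | shift if turned first [  2.  -39.4  67.9] | F [ 0.2  0.5 -0.6] w 0.99 g 0.0
[ 0.28 -0.44  2.   -0.04  1.06  0.07]
t 14.4 pos [0.5224 0.2159 0.3057] | shift mm [  2.6 -39.8 185.8] | turn [0.11 0.15 0.25] | shift if turned first [  2.  -39.4 185.9] | F [ 0.2  0.5 -0.6] w 0.99 g 0.0
[ 0.28 -0.44  2.   -0.04  1.06  0.07]
```

play_rows(commands=[[1,-13,20,0,0,0.2],[1,-13,20,0,0,0],[0,-14,20,0,0,0],[0,0,20,0,0,0],[0,0,20,0,0,0]])

```text
time: 14.82
tool_pos: [0.5367, 0.2208, 0.1978]
tool_rot: [0.163, 0.608, 0.751, 0.2]
contact_force: [0.2, -0.1, 0.0]
gripper_width: 0.997
grasp_force: 0.0
```

play_rows(commands=[[0,0,20,0,0,0],[0,0,10,0,0,0],[0,0,0,0,0,0],[0,0,0,0,0,0]])

```text
time: 15.15
tool_pos: [0.5522, 0.2246, 0.1744]
tool_rot: [0.163, 0.607, 0.751, 0.201]
contact_force: [0.4, 0.5, 0.2]
gripper_width: 0.993
grasp_force: 0.0
```

```bash
python3 k2.py .052; python3 -c "
from h import *
s=grab('side');t=grab('top')
a=cv2.resize(s['image'][190:290,150:250,::-1],None,fx=4,fy=4,interpolation=cv2.INTER_CUBIC)
b=cv2.resize(t['image'][110:210,140:240,::-1],None,fx=4,fy=4,interpolation=cv2.INTER_CUBIC)
cv2.imwrite('pics/k1.png',np.hstack([a,b]))"
```

```text
t 15.15 pos [0.5522 0.2246 0.1744] | shift mm [-0.1 -0.6 56.7] | turn [ 0.03  0.14 -0.09] | shift if turned first [-0.3 -0.6 56.7] | F [0.4 0.5 0.2] w 0.993 g 0.0
[ 0.28 -0.25  2.08 -0.05  0.79  0.09]
```

View pics/k1.png

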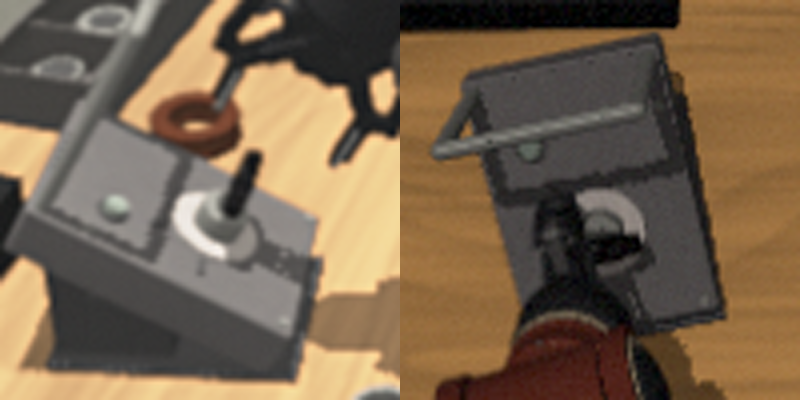

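```bash
python3 - <<'E'
from h import *
s=grab('side');t=grab('top');st=manip.state();q=st['tool_rot'];R=Ro.from_quat([q[1],q[2],q[3],q[0]]).as_matrix();p=st['tool_pos']
tips=np.array([p+R@[0,y,0.001] for y in(.043,-.043)])
K=np.array([[.5785,.23,.1268]])
print('side tips',(proj(s,tips)-[150,190])*4,'key',(proj(s,K)-[150,190])*4)
print('top tips',(proj(t,tips)-[140,110])*4+[400,0],'key',(proj(t,K)-[140,110])*4+[400,0])
# paddle now
for f,c,n,ths in((t,(195,170),'top',(20,)),(s,(210,236),'side',(40,50))):
    g=cv2.cvtColor(f['image'],cv2.COLOR_RGB2GRAY)
a=cv2.resize(t['image'][145:195,165:215,::-1],None,fx=9,fy=9,interpolation=cv2.INTER_CUBIC)
a=cv2.convertScaleAbs(a,alpha=2.2,beta=10)
cv2.imwrite('pics/k2.png',a)
E
```

```text
side tips [[219.72584227 101.81368828]
 [325.2159108  156.10260307]] key [[242.67466791 184.18719908]]
top tips [[572.35361114 212.44341127]
 [603.33121771 325.61769403]] key [[595.60982563 249.28800465]]
```

The side view shows open fingertips at crop (220,100) and (342,160) straddling the key's axis, within about 5 mm of prediction, and the paddle at (243,184). Going in square.

play_rows(commands=[[0,0,12,0,0,0],[0,0,12,0,0,0],[0,0,12,0,0,0],[0,0,10,0,0,0],[0,0,7,0,0,0]])

```text
time: 15.77
tool_pos: [0.579, 0.231, 0.1299]
tool_rot: [0.164, 0.607, 0.751, 0.202]
contact_force: [0.3, -0.9, -0.7]
gripper_width: 0.995
grasp_force: 0.0
```

play_rows(commands=[[0,0,3,0,0,0],[0,0,0,0,0,0],[0,0,0,0,0,0],[0,0,0,0,0,0]])

```text
time: 16.1
tool_pos: [0.5804, 0.2314, 0.1282]
tool_rot: [0.164, 0.607, 0.751, 0.203]
contact_force: [0.0, -0.1, 0.1]
gripper_width: 0.997
grasp_force: 0.0
```

play_rows(commands=[[0,0,0,0,0,0],[0,0,0,0,0,0],[0,0,0,0,0,0],[0,0,0,0,0,0],[0,0,0,0,0,0]], hand=24)

```text
time: 16.52
tool_pos: [0.5802, 0.2313, 0.1276]
tool_rot: [0.164, 0.607, 0.751, 0.202]
contact_force: [-0.1, -0.3, 0.0]
gripper_width: 0.296
grasp_force: 0.0
```

```bash
python3 k2.py .052; python3 -c "
from h import *
s=grab('side');t=grab('top')
a=cv2.resize(s['image'][200:270,170:240,::-1],None,fx=5.6,fy=5.6,interpolation=cv2.INTER_CUBIC)
b=cv2.resize(t['image'][135:205,155:225,::-1],None,fx=5.6,fy=5.6,interpolation=cv2.INTER_CUBIC)
cv2.imwrite('pics/k3.png',cv2.convertScaleAbs(np.hstack([a,b]),alpha=1.8,beta=10))"
```

```text
t 16.52 pos [0.5802 0.2313 0.1276] | shift mm [-0.9 -2.   1.7] | turn [ 0.2   0.09 -0.07] | shift if turned first [-0.9 -2.   1.7] | F [-0.1 -0.3  0. ] w 0.296 g 0.0
[ 0.27 -0.12  2.05 -0.05  0.69  0.09]
```

View pics/k3.png

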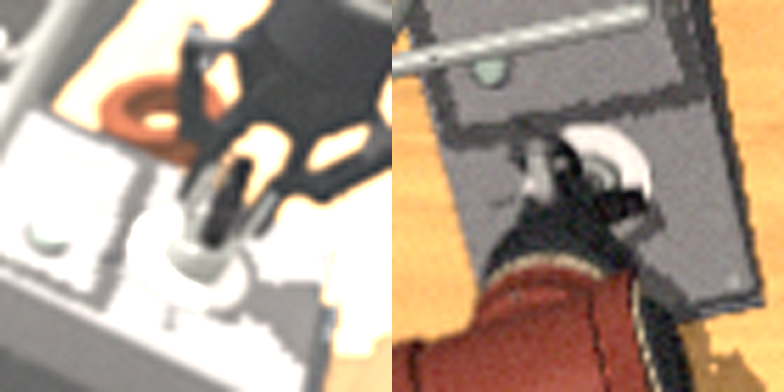

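The side crop shows the pads at (190,200) and (265,215) either side of the paddle at (230,200), centred and free. Closing, then turning.

play_rows(commands=[[0,0,0,0,0,0],[0,0,0,0,0,0],[0,0,0,0,0,0],[0,0,0,0,0,0]], hand=4)

```text
time: 16.95
tool_pos: [0.5797, 0.2312, 0.1273]
tool_rot: [0.164, 0.607, 0.751, 0.202]
contact_force: [-5.4, -1.4, 2.8]
gripper_width: 0.131
grasp_force: 58.8
```

play_rows(commands=[[0,0,0,0,0,2],[0,0,0,0,0,4],[0,0,0,0,0,5],[0,0,0,0,0,5],[0,0,0,0,0,5]])

```text
time: 17.37
tool_pos: [0.5804, 0.2311, 0.1277]
tool_rot: [0.124, 0.735, 0.626, 0.229]
contact_force: [-0.7, -1.7, 1.1]
gripper_width: 0.133
grasp_force: 58.3
```

```bash
python3 k2.py .052; python3 -c "
from h import *
print(manip.state()['ft_torque'])"
```

```text
t 17.37 pos [0.5804 0.2311 0.1277] | shift mm [-1.5 -1.9  1.7] | turn [  0.24   0.07 -21.26] | shift if turned first [-0.7 -2.3  1.7] | F [-0.7 -1.7  1.1] w 0.133 g 58.3
[ 0.27 -0.12  2.05 -0.05  0.68  0.46]
[-0.33068203  0.35334481  0.02020104]
```

play_rows(commands=[[0,0,0,0,0,5],[0,0,0,0,0,5],[0,0,0,0,0,5],[0,0,0,0,0,5],[0,0,0,0,0,5]])

```text
time: 17.78
tool_pos: [0.5811, 0.2308, 0.1281]
tool_rot: [0.072, 0.853, 0.453, 0.251]
contact_force: [2.7, -2.6, 0.0]
gripper_width: 0.128
grasp_force: 58.3
```

play_rows(commands=[[0,0,0,0,0,4],[0,0,0,0,0,3],[0,0,0,0,0,2],[0,0,0,0,0,1],[0,0,0,0,0,0]])

```text
time: 18.2
tool_pos: [0.5814, 0.2305, 0.1282]
tool_rot: [0.051, 0.888, 0.378, 0.257]
contact_force: [4.4, -4.6, 0.0]
gripper_width: 0.135
grasp_force: 58.3
```

```bash
cat > k3.py <<'E'
from h import *
import key
st=manip.state();q=st['tool_rot'];C=Ro.from_quat([q[1],q[2],q[3],q[0]]).as_matrix()
print('tool moment',(C.T@st['ft_torque']).round(3),'F',(C.T@st['contact_force']).round(1),'j6',np.degrees(st['joint_pos'][5]),'eff',st['joint_efforts'][5])
E
python3 k2.py .052; python3 k3.py
```

```text
t 18.2 pos [0.5814 0.2305 0.1282] | shift mm [-2.7 -1.9  1.7] | turn [ 4.000e-01  1.000e-02 -5.602e+01] | shift if turned first [ 0.1 -3.3  1.8] | F [ 4.4 -4.6  0. ] w 0.135 g 58.3
[ 0.27 -0.12  2.05 -0.05  0.68  1.07]
tool moment [-0.782 -0.386 -0.156] F [-0.7  6.1  1.6] j6 61.34768451759799 eff 0.286190640181303
```

play_rows(commands=[[0,0,0,0,0,1],[0,0,0,0,0,1],[0,0,0,0,0,0]])

```text
time: 18.45
tool_pos: [0.5814, 0.2305, 0.1282]
tool_rot: [0.047, 0.894, 0.363, 0.258]
contact_force: [4.3, -4.0, -0.3]
gripper_width: 0.131
grasp_force: 58.3
```

```bash
python3 k3.py
```

```text
tool moment [-0.836 -0.335 -0.165] F [-0.2  5.5  1.9] j6 63.334395037811305 eff 0.32470643520355225
```

play_rows(commands=[[0,0,0,0,0,1],[0,0,0,0,0,1],[0,0,0,0,0,0]])

```text
time: 18.7
tool_pos: [0.5814, 0.2305, 0.1282]
tool_rot: [0.043, 0.9, 0.348, 0.258]
contact_force: [5.1, -3.7, -0.5]
gripper_width: 0.126
grasp_force: 59.9
```

```bash
python3 k3.py
```

```text
tool moment [-0.715 -0.311 -0.938] F [0.5 5.8 2.6] j6 65.22430954952496 eff 1.063176803290844
```

Moment jumped from 0.16 to 0.94 N m, so the start stop is reached. Holding about 1.1 s, then opening wide so the key springs back.

play_rows(commands=[[0,0,0,0,0,0],[0,0,0,0,0,0],[0,0,0,0,0,0],[0,0,0,0,0,0],[0,0,0,0,0,0]])

```text
time: 19.12
tool_pos: [0.5814, 0.2305, 0.1283]
tool_rot: [0.043, 0.9, 0.349, 0.258]
contact_force: [4.8, -3.7, -0.5]
gripper_width: 0.126
grasp_force: 59.8
```

play_rows(commands=[[0,0,0,0,0,0],[0,0,0,0,0,0],[0,0,0,0,0,0],[0,0,0,0,0,0],[0,0,0,0,0,0]])

```text
time: 19.53
tool_pos: [0.5814, 0.2305, 0.1282]
tool_rot: [0.043, 0.9, 0.349, 0.258]
contact_force: [4.9, -3.6, -0.8]
gripper_width: 0.136
grasp_force: 59.8
```

play_rows(commands=[[0,0,0,0,0,0],[0,0,0,0,0,0]])

```text
time: 19.7
tool_pos: [0.5814, 0.2305, 0.1283]
tool_rot: [0.043, 0.9, 0.349, 0.258]
contact_force: [4.4, -3.7, -1.0]
gripper_width: 0.129
grasp_force: 59.8
```

play_rows(commands=[[0,0,0,0,0,0],[0,0,0,0,0,0],[0,0,0,0,0,0],[0,0,0,0,0,0],[0,0,0,0,0,0]], hand=85)

```text
time: 20.12
tool_pos: [0.5799, 0.2314, 0.1271]
tool_rot: [0.041, 0.901, 0.347, 0.257]
contact_force: [1.1, 0.2, 0.4]
gripper_width: 0.838
grasp_force: 0.0
```

play_rows(commands=[[0,0,0,0,0,0],[0,0,0,0,0,0],[0,0,0,0,0,0],[0,0,0,0,0,0]])

```text
time: 20.45
tool_pos: [0.5801, 0.2312, 0.1274]
tool_rot: [0.041, 0.901, 0.347, 0.257]
contact_force: [-0.9, -0.0, 0.0]
gripper_width: 0.997
grasp_force: 0.0
```

```bash
python3 k3.py
```

```text
tool moment [ 0.106 -0.185  0.041] F [-0.6 -0.5 -0.4] j6 65.35436725752602 eff 0.00029266991987242363
```

play_rows(commands=[[0,0,-6,0,0,0],[0,0,-12,0,0,0],[0,0,-20,0,0,0],[0,0,-30,0,0,0],[0,0,-30,0,0,0]])

```text
time: 20.87
tool_pos: [0.5308, 0.2206, 0.2122]
tool_rot: [0.041, 0.901, 0.347, 0.256]
contact_force: [0.2, 0.0, -0.2]
gripper_width: 0.993
grasp_force: 0.0
```

play_rows(commands=[[0,0,-30,0,0,0],[0,0,-30,0,0,0],[0,0,-20,0,0,0],[0,0,-8,0,0,0],[0,0,0,0,0,0]])

```text
time: 21.28
tool_pos: [0.4891, 0.212, 0.2916]
tool_rot: [0.041, 0.9, 0.347, 0.26]
contact_force: [-0.0, 0.4, 0.4]
gripper_width: 0.996
grasp_force: 0.0
```

play_rows(commands=[[0,0,0,0,0,0],[0,0,0,0,0,0],[0,0,0,0,0,0]])

```text
time: 21.53
tool_pos: [0.4884, 0.2116, 0.2856]
tool_rot: [0.041, 0.902, 0.347, 0.255]
contact_force: [-0.5, -0.1, -0.1]
gripper_width: 0.998
grasp_force: 0.0
```

```bash
python3 k3.py; python3 -c "
from h import *
s=grab('side')
a=cv2.resize(s['image'][150:290,150:330,::-1],None,fx=4.2,fy=4.2,interpolation=cv2.INTER_CUBIC)
cv2.imwrite('pics/end.png',a)"
```

```text
tool moment [ 0.112 -0.234 -0.018] F [-0.4 -0.2 -0.1] j6 65.13127805918239 eff 8.605815537521266e-05
```

View pics/end.png

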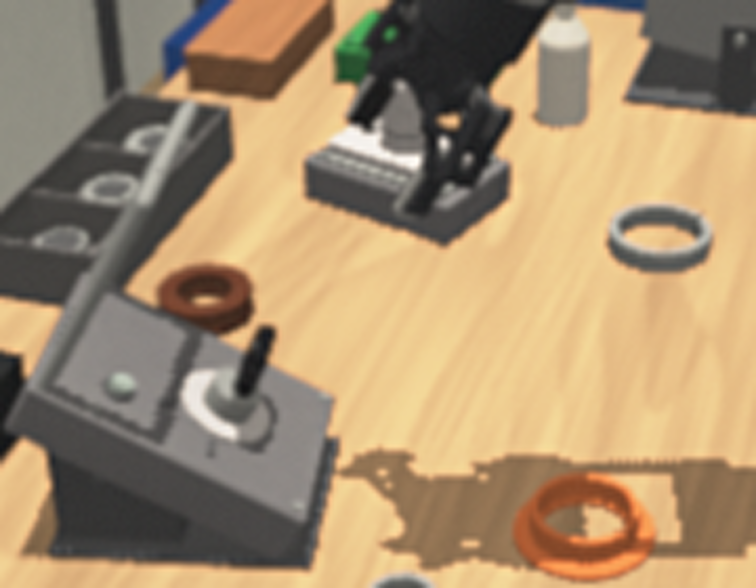

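The key paddle at (255,360) is back in its rest attitude, the sleeve at (405,125) is still seated, the bystanders in view have not moved, and the arm is clear. Handing in.

```bash
python3 -c "
from plant import manip
print(manip.job_done())"
```

```text
the job is handed in; nothing more can be done
None
```

The sleeve is seated on both pegs with its flange flat. After that, the key was turned to its start stop, held for about a second and released back to run, and the job was handed in at about 21.6 s; no verdict was returned.

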